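# Find the concealed catch and open the mirror lid

## Task

The wooden dressing box is shut by a concealed catch: one of the six wooden tiles in the row along its near side is a push button, set just below the others. Find it, by touch or by eye, and press it in so that the mirror lid springs up partway, then push the lid back with the fingers until it stands fully open. Pick nothing up, leave the toiletries where they are, and take your hand away.

Things in the scene. Friction and masses are not known exactly. Their poses are not given: they have to be found in the camera images.
- dressing_box: Wooden box fixed to the table, 230 mm deep (x) by 340 mm wide (y) by 90 mm high. Origin: centre of its underside; x points away from the robot, y to the left, z up. Its top is one flat wooden face, 90 mm up: a row of six square tiles along the near side, the mirror lid behind the row.
- row (a point): Middle of the row of tiles, at the height of the top face; axes as the box's. Six cells at 50 mm pitch along y, centred at y = -125, -75, -25, 25, 75, 125 mm from here. Five hold fixed 49 mm tiles flush with the top. One, any of them, holds the catch: a 46.5 mm square push tile of the same wood, its top 3 mm below the face, a 2 mm gap round it, fixed wood on all four sides.
- catch (a joint): Travel of the catch's push tile (m), not its place in the row: 0 out, grows as it is pressed down, 0.006 fully in. Sprung: it starts to move at about 2 N, is fully in at about 6.5 N and comes back out when let go. Past about 0.004 it frees the lid, which springs up by itself in about a second.
- lid (a joint): Angle of the mirror lid (rad): 0 shut, flush with the top face; 1.80 fully open at its stop (13 degrees back past upright). Freed, a spring lifts it to about 0.97; from there on its stiff hinge holds it wherever it is left, and 1 to 2 N at its edge moves it. The near edge swings up and away from the robot.
- hinge_line (a point): Middle of the lid's hinge line, which runs along the box's y at the height of the top face, 175 mm behind the row's centre line. Fixed.
- lid_edge (a point): Middle of the lid's free near edge, half way through its thickness; moves with the lid. Lid: 138 mm from hinge line to this edge, 296 mm wide, 12 mm thick, its outer face level with the hinge line; a mirror is set in its underside, and a steel keeper strip hangs 14 mm below the underside along this edge, 2 to 12 mm in from it.
- saucer: White ceramic saucer, 110 mm across, 17 mm high, on the round plastic tray left of the box. Origin: centre of its underside. To be left alone.
- pump_bottle: Empty orange bottle with a push dispenser, 64 mm across, 176 mm high, standing on the tray. Origin: centre of its underside. To be left alone.
- hairbrush: Wooden hairbrush, 200 mm long, lying bristles up on the tray. Origin: on its underside, near the middle of its length. To be left alone.
- compact: Shut round steel compact mirror, 74 mm across, 15 mm high, on the tray. Origin: centre of its underside. To be left alone.
- comb: Black comb, 150 mm long and 5 mm thick, lying on the table just in front of the box. Origin: centre of its underside. To be left alone.
- cream_jar: Small white jar with a metal lid, 57 mm across, 46 mm high, on the table just in front of the box. Origin: centre of its underside. To be left alone.
- soap_tin: Metal soap tin, 62 x 92 x 32 mm, on the table just in front of the box. Origin: centre of its underside. To be left alone.
- tumbler: Steel tumbler, 72 mm across, 95 mm high, on the table right of the box. Origin: centre of its underside. To be left alone.

How it is judged:
By the outcome, as a careful person would: the job done as asked, in the order asked, and still so for the second after the job is handed in, with the robot touching nothing.
It also fails if it takes over 54 s, if anything falls off the work surface, if the arm or the gripper's body presses on something with over 40 N, if the wrist force passes 120 N, or if a joint passes its speed limit or range.

## Robot

A 6-joint arm with a two-finger parallel gripper is mounted at the origin on the work surface. World frame = base frame: x ahead of the robot, y to its left, z up, the work surface at z = 0. Lengths are in m, angles in degrees, forces in N, time in s.
With the tool pointing down it reaches from about 0.35 to 0.875 m from the base axis. Payload 4.2 kg.
Tool frame: the origin (TCP) lies midway between the tips of the shut fingers; the grasp point (between the pads) lies 19 mm behind it; z points along the fingers, y is the direction in which the jaws open and shut (so a half turn about z gives the same grasp; the last joint's range is limited). The gripper opens to 87 mm and grips with 3 to 60 N. Pads are 19 mm wide; open, the fingers measure 117 mm over their backs; the gripper's body (75 mm by 190 mm) begins 51 mm behind the grasp point.
Start: joints at [-50.042, 22.042, 0.453, 0, -68.411, -14.817], TCP at [0.266, -0.566, 0.223] pointing down, gripper open.
Joint ranges: [-179.83, 179.83], [-69.29, 118.12], [-61.27, 80.66], [-181.25, 117.63], [-171.15, -9.14], [-177.46, 177.46]. Speed limits (degrees/s): [159.86, 159.86, 180, 180, 180, 180].

## Interface

Orientations are given as a 3x3 rotation matrix whose columns are the frame's x, y, z axes.
In Python, from station import r gives the robot as it stands.
- The arm moves only by the tool servo_tool, never from a script. Its arguments are lists of equal length, an entry for each row: "slide": the shift along the world's x, y, z in units of 60 mm (1.0 is 60 mm), a list of three; "twist": the turn, a rotation vector about the world's x, y, z in units of 6 degrees (1.0 is 6 degrees), a list of three; "gripper": the closure, from 0 (fully open) to 1 (shut). In form: {"slide": [[x, y, z], ...], "twist": [[wx, wy, wz], ...], "gripper": [gripper, ...]}. A call has 1 to 12 rows; each row shifts and turns the commanded pose from where the row before left it; what a row does not reach is not made up. A row lasts 1/8 s, in which the tool goes at most 62.5 mm and 10.7 degrees, less where a joint would pass 70% of its speed; a pose out of reach is approached as far as the arm can. A call is refused whole if a number of a shift passes 1 or a number of a turn 1, either way. A call with a gripper value outside its range is refused whole. The fingers move at their own pace and stop on an object; the grip force is fixed at half the most. Time passes only in rows, so rows that do not move let the fingers close. It gives the time, the measured TCP pose, the force and the opening at its end, in the units of the state.
- r.sense(): the state, without advancing time (a new reading comes with each control period).
- r.capture(name): name is "scene" or "top" or "wrist"; returns a dict with "image" (400x640x3 uint8, blue, green, red), "intrinsics" (3x3 intrinsics, pixels), "R" (3x3) and "t" (3): a world point X has camera coordinates R X + t. Camera axes: x right, y down, z forward; pixel columns grow to the right and rows downward; lengths in m; the calibration is good to about 2 mm. A picture is of the moment at which its call begins. There is no depth.
- r.finish_job(): hands the job in, once; it reports no verdict.
The state is a dict: "time_s": time; "joints": joint angles; "joint_velocities": joint speeds; "effort": joint torques, N m; "tcp_pos": TCP position; "ee_rot": TCP orientation; "wrist_force": force on the tool from outside, world axes, zero at the start; "moment": the same for the moment, N m; "gripper_width": opening from 0.0 (shut) to 1.0 (fully open).
Only numpy, scipy, OpenCV 4.12 (cv2) and the standard library are available. Lean on these libraries where they do the work, as an engineer would, in place of code of your own. Each camera call takes 0.05 s, during which the arm holds its last target.

## Working session

There is one attempt and no reset: what is moved stays moved. The work goes in short steps, Python scripts to look and compute and a tool call to move; the robot and the scene stay as the last step left them, time stands still between calls to the robot, and variables do not carry over. Pictures are saved under pics/ and viewed, and the job is handed in when it is done.

Besides the shell and the picture viewer there is one more tool, called after ">>>" in YAML: its name, and indented under it one key for each argument. servo_tool: Moves the arm, as the interface text tells. Its arguments: {"type":"object","properties":{"slide":{"type":"array","items":{"type":"array","items":{"type":"number"}}},"twist":{"type":"array","items":{"type":"array","items":{"type":"number"}}},"gripper":{"type":"array","items":{"type":"number"}}},"required":["slide","twist","gripper"]}

```bash
mkdir -p pics
python3 - <<'E'
from station import r
import cv2,pickle
for n in("scene","top","wrist"):
    c=r.capture(n);cv2.imwrite(f"pics/{n}0.png",c["image"]);pickle.dump(c,open(f"{n}0.pkl","wb"))
s=r.sense();print(s)
E
```

```text
{'time_s': 0.15, 'joints': array([-5.00409606e+01,  2.20806870e+01,  3.97380757e-01, -1.84947653e-02,
       -6.84127135e+01, -1.48146752e+01]), 'joint_velocities': array([-0.11746883, -0.17552184,  0.26933185,  0.06196316, -0.07471253,
       -0.01230749]), 'effort': array([ 9.84521171e-05, -3.91052985e+01,  1.87588513e+01,  4.22234997e+00,
        1.23856860e-02, -1.44416672e-04]), 'tcp_pos': array([ 0.26535062, -0.56536555,  0.22171315]), 'ee_rot': array([[-9.05290573e-01, -4.24792022e-01, -8.46224044e-04],
       [-4.24792842e-01,  9.05289378e-01,  1.47730965e-03],
       [ 1.38528284e-04,  1.69686442e-03, -9.99998551e-01]]), 'wrist_force': array([ 0.50963223, -0.26372498, -0.44119286]), 'moment': array([-0.02578374,  0.02999583,  0.01579872]), 'gripper_width': 0.9994785393779944}
```

View pics/scene0.png

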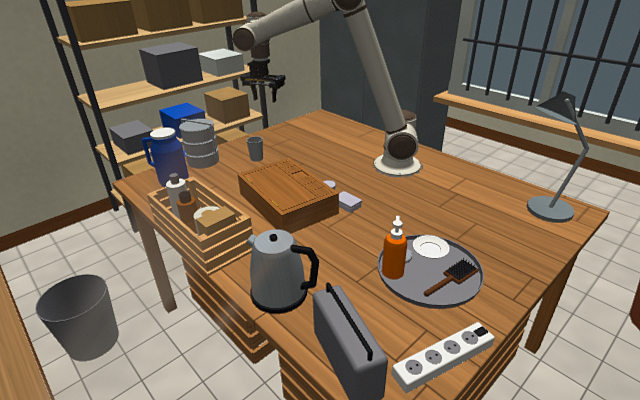

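View pics/top0.png

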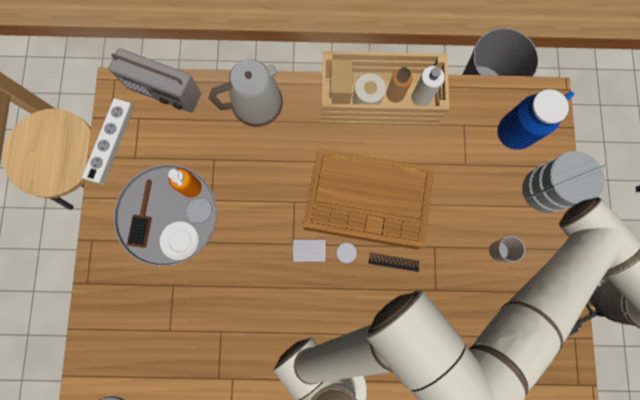

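View pics/wrist0.png

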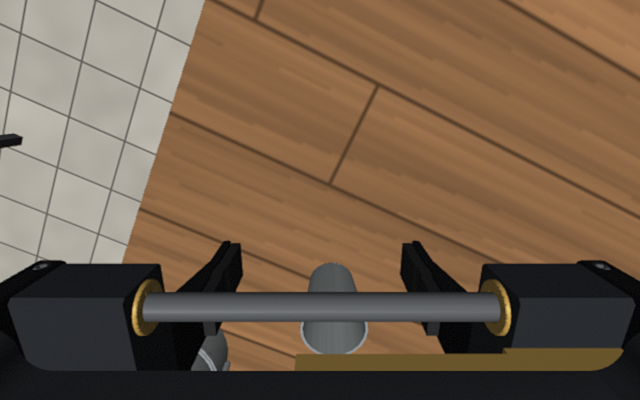

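The box sits near pixel (370,198) in the top view, yawed slightly. One tile near (375,225) looks different, so I'll zoom in on it.

Run:
```python
import cv2
i=cv2.imread("pics/top0.png")
cv2.imwrite("pics/topz.png",cv2.resize(i[145:255,295:445],None,fx=5.3,fy=5.3,interpolation=cv2.INTER_CUBIC))
i=cv2.imread("pics/scene0.png")
cv2.imwrite("pics/scenez.png",cv2.resize(i[150:240,230:370],None,fx=5.7,fy=5.7,interpolation=cv2.INTER_CUBIC))
```

```text
(no output)
```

View pics/topz.png

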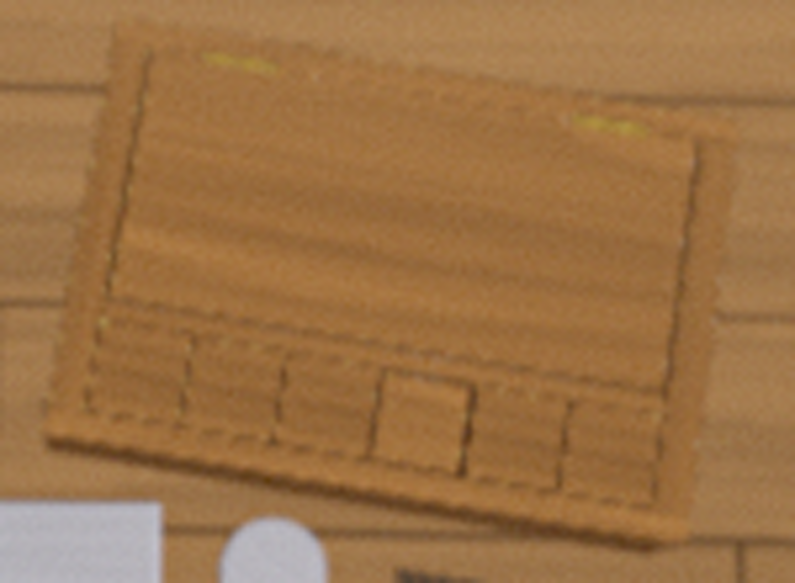

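View pics/scenez.png

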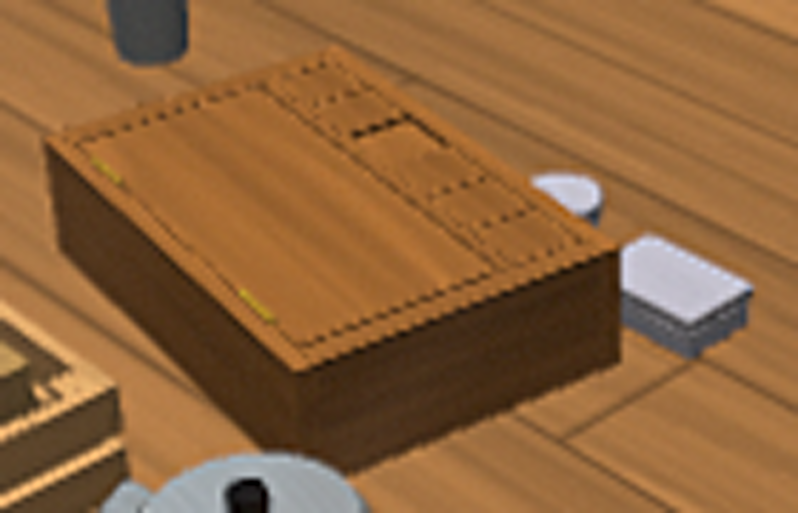

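```bash
cat > h.py <<'E'
import pickle,numpy as np
def ray(c,u,v,z):
    K,R,t=c["intrinsics"],c["R"],c["t"]
    C=-R.T@t; d=R.T@np.linalg.inv(K)@np.array([u,v,1.]); return C+d*(z-C[2])/d[2]
def proj(c,X):
    p=c["intrinsics"]@(c["R"]@np.asarray(X,float)+c["t"]); return p[:2]/p[2]
E
python3 - <<'E'
from h import *
from scipy.optimize import least_squares
T=pickle.load(open("top0.pkl","rb"));S=pickle.load(open("scene0.pkl","rb"))
zt=lambda u,v:((u+.5)/5.3-.5+295,(v+.5)/5.3-.5+145)
zs=lambda u,v:((u+.5)/5.7-.5+230,(v+.5)/5.7-.5+150)
# box-frame; row centre unknown offset rx
# top corners: box (±.115, ±.17,.09)
obs=[(T,zt(115,20),(.115,.17,.09),0),(T,zt(738,125),(.115,-.17,.09),0),
 (S,zs(45,143),(.115,-.17,.09),0),(S,zs(300,372),(.115,.17,.09),0),(S,zs(620,248),(-.115,.17,.09),0),(S,zs(335,47),(-.115,-.17,.09),0),
 (T,zt(383,372),(.025,0,.09),1),(T,zt(472,385),(.025,-.05,.09),1),(T,zt(463,473),(-.025,-.05,.09),1),(T,zt(370,458),(-.025,0,.09),1),
 (T,zt(98,322),(.025,.15,.09),1),(T,zt(88,410),(-.025,.15,.09),1),(T,zt(660,405),(.025,-.15,.09),1),(T,zt(653,500),(-.025,-.15,.09),1)]
def W(p,b,row):
    b=np.array(b); 
    if row: b=b+[p[3],0,0]
    c,s=np.cos(p[2]),np.sin(p[2]); return np.array([p[0]+c*b[0]-s*b[1],p[1]+s*b[0]+c*b[1],b[2]])
f=lambda p:np.concatenate([proj(c,W(p,b,q))-uv for c,uv,b,q in obs])
r0=ray(T,370,198,.09);print(r0)
s=least_squares(f,[r0[0],r0[1],0,-.08],loss="soft_l1");p=s.x
print(p,np.degrees(p[2]));print(f(p).reshape(-1,2).round(1))
for n,b in(("row",(0,0,.09)),("catch",(0,-.025,.087)),("hinge",(.175,0,.09)),("edge",(.037,0,.084))):print(n,W(p,b,1))
for n,u,v,z in(("jar",347,253,.046),("comb",394,262,.005),("tumbler",510,250,.095),("soap",309,251,.032)):print(n,ray(T,u,v,z))
E
```

```text
[ 0.53059334 -0.10382271  0.09      ]
[ 0.53288795 -0.10072245 -0.14263648 -0.07158862] -8.172468351373297
[[-0.5  0.2]
 [-0.1 -0.7]
 [-0.8 -0.9]
 [-0.2 -0.1]
 [ 0.6 -0.8]
 [ 0.1 -0.6]
 [-0.3 -1.4]
 [ 0.7 -0.9]
 [-0.1  0.2]
 [-0.4  0.1]
 [ 0.3 -0.6]
 [-0.7  0.4]
 [ 0.8  1.1]
 [-0.1  0.9]]
row [ 0.46202634 -0.09054589  0.09      ]
catch [ 0.45847251 -0.11529201  0.087     ]
hinge [ 0.63524915 -0.11542272  0.09      ]
edge [ 0.49865059 -0.09580556  0.084     ]
jar [ 0.37872177 -0.04363908  0.046     ]
comb [ 0.35781457 -0.18404981  0.005     ]
tumbler [ 0.39288216 -0.48728537  0.095     ]
soap [0.38308283 0.06439747 0.032     ]
```

Both views show the same catch: fourth tile from the left (y = -25), at about (0.4585, -0.115), with box yaw -8.2°. The fit residuals are around 1 px. I'll move above it with fingers shut and the jaw axis along the box's y.

>>> servo_tool:
  slide:
    - [0.29,0.68,0]
    - [0.29,0.68,0]
    - [0.29,0.68,0]
    - [0.29,0.68,0]
    - [0.29,0.68,0]
    - [0.29,0.68,0]
    - [0.29,0.68,0]
    - [0.29,0.68,0]
    - [0.29,0.68,0]
    - [0.29,0.68,0]
    - [0.3,0.7,0]
    - [0,0,0]
  twist:
    - [0,0,-0.5]
    - [0,0,-0.5]
    - [0,0,-0.5]
    - [0,0,-0.5]
    - [0,0,-0.5]
    - [0,0,-0.5]
    - [0,0,-0.5]
    - [0,0,-0.5]
    - [0,0,-0.5]
    - [0,0,-0.5]
    - [0,0,-0.55]
    - [0,0,0]
  gripper: [1,1,1,1,1,1,1,1,1,1,1,1]

```text
time_s: 1.65
tcp_pos: [0.4584, -0.1136, 0.2224]
ee_rot: [[-0.99, 0.138, -0.0], [0.138, 0.99, 0.0], [0.0, 0.0, -1.0]]
wrist_force: [-1.1, -0.7, -0.1]
gripper_width: 0.005
```

Run:
```python
from station import r
import cv2,pickle
from h import *
s=r.sense();print(s["time_s"],s["tcp_pos"],s["ee_rot"].round(3),s["wrist_force"],s["gripper_width"])
for n in("scene","top","wrist"):
    c=r.capture(n);cv2.imwrite(f"pics/{n}1.png",c["image"]);pickle.dump(c,open(f"{n}1.pkl","wb"))
C=-c["R"].T@c["t"];print("cam in tool",s["ee_rot"].T@(C-s["tcp_pos"]))
print("catch px",proj(c,(.4585,-.1153,.087)),"tcp px",proj(c,s["tcp_pos"]))
```

```text
1.65 [ 0.45836926 -0.11362241  0.22237679] [[-0.99   0.138 -0.   ]
 [ 0.138  0.99   0.   ]
 [ 0.     0.    -1.   ]] [-1.07814768 -0.72635737 -0.09367303] 0.004831633335082136
cam in tool [ 0.08531959 -0.00228863 -0.16232159]
catch px [321.87972768 192.2455685 ] tcp px [325.56010227 259.9651681 ]
```

View pics/wrist1.png

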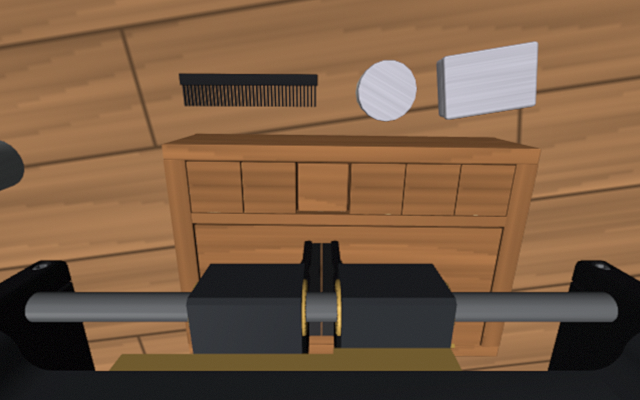

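View pics/scene1.png

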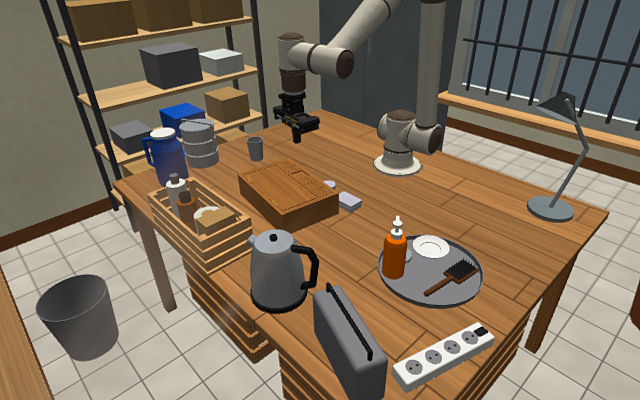

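The wrist view shows the catch tile at (297–350, 162–213), 4–5 px off my prediction. I'll cross-check that before pressing.

Run:
```python
from h import *
import cv2
w=pickle.load(open("wrist1.pkl","rb"));T=pickle.load(open("top1.pkl","rb"))
print("catch wrist",ray(w,323.5,187.5,.087))
cx,cy,a=.53289,-.10072,-.14264
B=lambda x,y,z:np.array([cx+np.cos(a)*x-np.sin(a)*y,cy+np.sin(a)*x+np.cos(a)*y,z])
for x,y in((-.115,.17),(-.115,-.17)):print(proj(w,B(x,y,.09)),proj(w,B(x,y,0)))
for x,y in((-.0966,.15),(-.0466,.15),(-.0966,-.15),(-.0466,-.15)):print("row",proj(w,B(x,y,.09)))
i=w["image"][125:275,150:550]
cv2.imwrite("pics/w1z.png",cv2.resize(i,None,fx=2,fy=2,interpolation=cv2.INTER_CUBIC))
```

```text
catch wrist [ 0.45414315 -0.11315562  0.087     ]
[540.91935403 146.64317076] [491.22269426 135.30751427]
[159.09987276 145.99471429] [195.68183168 134.79761097]
row [514.73665338 166.94880737]
row [505.24317322 218.55995878]
row [184.16395451 166.40352333]
row [190.72099288 218.08010341]
```

View pics/w1z.png

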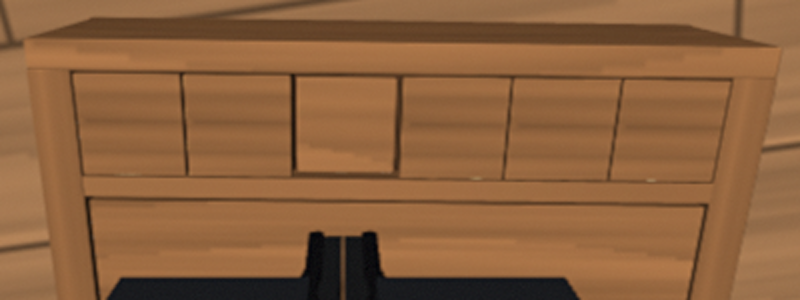

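The wrist and top views disagree by about 4 mm. That's well within the 46.5 mm tile around a 19×30 mm fingertip, so I'll aim halfway and descend.

>>> servo_tool:
  slide:
    - [-0.03,-0.01,-0.4]
    - [0,0,-0.5]
    - [0,0,-0.5]
    - [0,0,-0.4]
    - [0,0,-0.25]
    - [0,0,-0.1]
    - [0,0,0]
  twist:
    - [0,0,0]
    - [0,0,0]
    - [0,0,0]
    - [0,0,0]
    - [0,0,0]
    - [0,0,0]
    - [0,0,0]
  gripper: [1,1,1,1,1,1,1]

```text
time_s: 2.68
tcp_pos: [0.4555, -0.117, 0.0936]
ee_rot: [[-0.99, 0.143, -0.0], [0.143, 0.99, -0.0], [0.0, -0.0, -1.0]]
wrist_force: [0.3, -0.4, 0.4]
gripper_width: 0.008
```

Run:
```python
from station import r
import cv2
c=r.capture("wrist");cv2.imwrite("pics/wrist2.png",c["image"])
s=r.sense();print(s["tcp_pos"],s["wrist_force"])
```

```text
[ 0.45595741 -0.11685626  0.09397113] [ 0.40245425 -0.88447569  0.57441672]
```

View pics/wrist2.png

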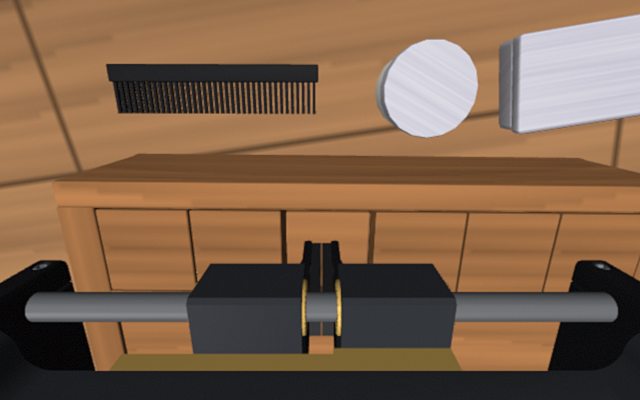

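The fingers are over the catch tile, which spans columns 287–372. I'll shift a few mm left, then press slowly.

>>> servo_tool:
  slide:
    - [0,0.04,0]
    - [0,0,-0.05]
    - [0,0,-0.04]
    - [0,0,-0.04]
    - [0,0,0]
  twist:
    - [0,0,0]
    - [0,0,0]
    - [0,0,0]
    - [0,0,0]
    - [0,0,0]
  gripper: [1,1,1,1,1]

```text
time_s: 3.35
tcp_pos: [0.4558, -0.1139, 0.0858]
ee_rot: [[-0.99, 0.142, -0.0], [0.142, 0.99, 0.0], [0.0, 0.0, -1.0]]
wrist_force: [-0.6, 1.3, 2.2]
gripper_width: 0.008
```

The tool is at z = 0.0858, below the face, with 2.2 N of upward force. That's the sprung tile, so I'll keep pressing.

>>> servo_tool:
  slide:
    - [0,0,-0.04]
    - [0,0,-0.04]
    - [0,0,-0.02]
    - [0,0,0]
  twist:
    - [0,0,0]
    - [0,0,0]
    - [0,0,0]
    - [0,0,0]
  gripper: [1,1,1,1]

```text
time_s: 3.85
tcp_pos: [0.4559, -0.1139, 0.0813]
ee_rot: [[-0.99, 0.141, 0.0], [0.141, 0.99, -0.0], [-0.0, -0.0, -1.0]]
wrist_force: [-4.4, 3.4, 15.8]
gripper_width: 0.008
```

Run:
```python
from station import r
import cv2
c=r.capture("scene");cv2.imwrite("pics/scene3.png",cv2.resize(c["image"][100:250,200:400],None,fx=4,fy=4))
s=r.sense();print(s["tcp_pos"],s["wrist_force"])
```

```text
[ 0.45589782 -0.11391926  0.08126911] [-4.7683807   3.92589486 14.08933714]
```

View pics/scene3.png

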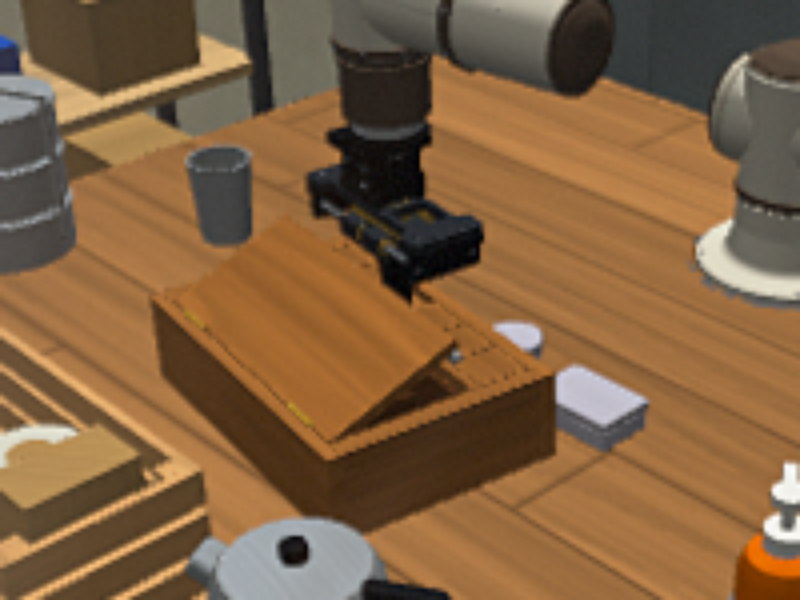

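The catch is fully in and the lid is rising. I'll lift straight up, wait for it to settle and look again.

>>> servo_tool:
  slide:
    - [0,0,0]
    - [0,0,0]
    - [0,0,0.1]
    - [0,0,0.2]
    - [0,0,0.3]
    - [0,0,0.3]
    - [0,0,0.3]
    - [0,0,0.2]
    - [0,0,0]
    - [0,0,0]
    - [0,0,0]
  twist:
    - [0,0,0]
    - [0,0,0]
    - [0,0,0]
    - [0,0,0]
    - [0,0,0]
    - [0,0,0]
    - [0,0,0]
    - [0,0,0]
    - [0,0,0]
    - [0,0,0]
    - [0,0,0]
  gripper: [1,1,1,1,1,1,1,1,1,1,1]

```text
time_s: 5.28
tcp_pos: [0.4553, -0.114, 0.163]
ee_rot: [[-0.99, 0.142, -0.002], [0.142, 0.99, -0.0], [0.002, -0.0, -1.0]]
wrist_force: [0.7, -0.4, -0.9]
gripper_width: 0.006
```

Run:
```python
from station import r
import cv2
from h import *
c=r.capture("scene");cv2.imwrite("pics/scene4.png",cv2.resize(c["image"][100:250,200:400],None,fx=4,fy=4))
s=r.sense();print(s["tcp_pos"],s["wrist_force"])
cx,cy,a=.53289-.002,-.10072+.001,-.14264
B=lambda x,y,z:np.array([cx+np.cos(a)*x-np.sin(a)*y,cy+np.sin(a)*x+np.cos(a)*y,z])
for th in(.9,.97,1.05):
  for y in(.148,-.148):
    x=.1034-.138*np.cos(th);z=.09+.138*np.sin(th);print(th,(proj(c,B(x,y,z))-[200,100])*4)
```

```text
[ 0.45538149 -0.11398567  0.16308223] [-0.20350894  0.38207906  0.32315217]
0.9 [411.41592814 294.82506485]
0.9 [239.45579101 172.00785606]
0.97 [402.97923103 291.40814715]
0.97 [231.40565075 168.5119143 ]
1.05 [392.7809491  288.38237264]
1.05 [221.74636385 165.28681673]
```

View pics/scene4.png

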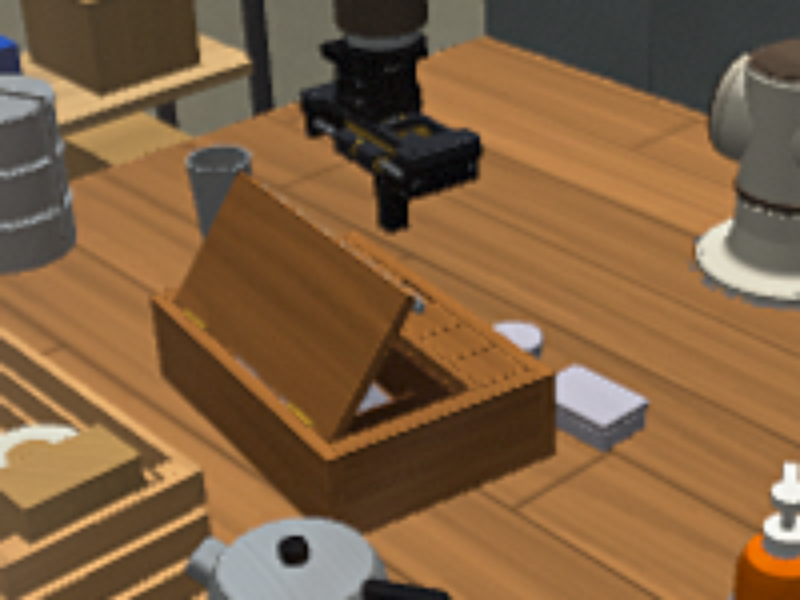

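The lid has settled partway, at about 0.9 rad by its corners at (413,298) and (242,175). Now I'll push along the box's +x, with the fingertip just below the keeper.

>>> servo_tool:
  slide:
    - [0.25,-0.036,-0.08]
    - [0.3,-0.043,0]
    - [0.25,-0.036,0]
    - [0.13,-0.019,0]
    - [0.13,-0.019,0]
    - [0.13,-0.019,0]
    - [0.13,-0.019,0]
    - [0.13,-0.019,0.02]
  twist:
    - [0,0,0]
    - [0,0,0]
    - [0,0,0]
    - [0,0,0]
    - [0,0,0]
    - [0,0,0]
    - [0,0,0]
    - [0,0,0]
  gripper: [1,1,1,1,1,1,1,1]

```text
time_s: 6.32
tcp_pos: [0.5431, -0.1266, 0.1603]
ee_rot: [[-0.99, 0.142, 0.0], [0.142, 0.99, -0.0], [-0.0, -0.0, -1.0]]
wrist_force: [-1.6, -0.3, 0.8]
gripper_width: 0.007
```

Run:
```python
from station import r
import cv2
c=r.capture("scene");cv2.imwrite("pics/scene5.png",cv2.resize(c["image"][100:250,200:400],None,fx=4,fy=4))
s=r.sense();print(s["tcp_pos"],s["wrist_force"])
```

```text
[ 0.54453098 -0.12677682  0.16052215] [ 1.05829268 -0.7499866  -0.14701809]
```

View pics/scene5.png

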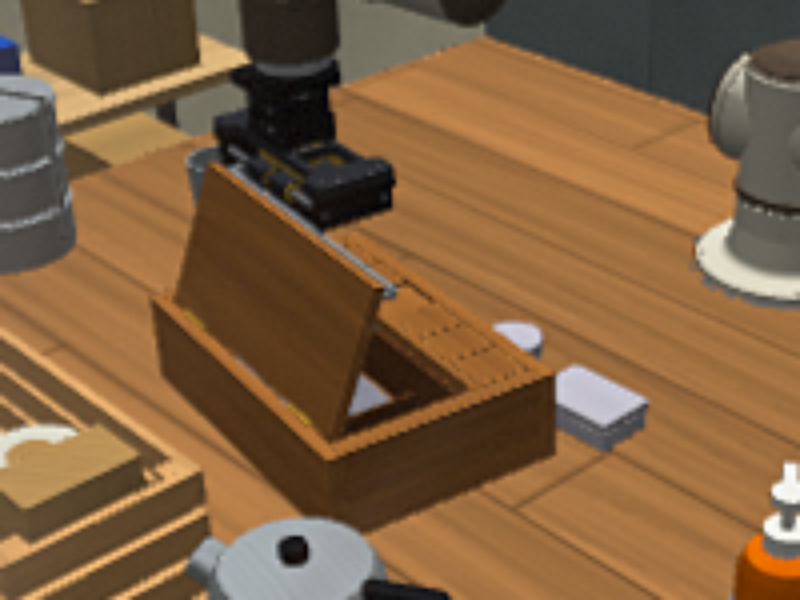

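The fingers are on the keeper and the lid is following at low force. I'll keep pushing and raise the tool so the gripper body stays above the lid edge.

>>> servo_tool:
  slide:
    - [0.1,-0.014,0.08]
    - [0.13,-0.019,0.08]
    - [0.13,-0.019,0.08]
    - [0.13,-0.019,0.08]
    - [0.13,-0.019,0.08]
    - [0.13,-0.019,0.06]
    - [0.13,-0.019,0.04]
    - [0.13,-0.019,0]
    - [0.13,-0.019,0]
    - [0,0,0]
  twist:
    - [0,0,0]
    - [0,0,0]
    - [0,0,0]
    - [0,0,0]
    - [0,0,0]
    - [0,0,0]
    - [0,0,0]
    - [0,0,0]
    - [0,0,0]
    - [0,0,0]
  gripper: [1,1,1,1,1,1,1,1,1,1]

```text
time_s: 7.62
tcp_pos: [0.6119, -0.1366, 0.1899]
ee_rot: [[-0.99, 0.142, 0.0], [0.142, 0.99, -0.0], [-0.0, 0.0, -1.0]]
wrist_force: [-0.5, 0.6, 0.4]
gripper_width: 0.007
```

Run:
```python
from station import r
import cv2
c=r.capture("scene");cv2.imwrite("pics/scene6.png",cv2.resize(c["image"][100:250,200:400],None,fx=4,fy=4))
s=r.sense();print(s["tcp_pos"],s["wrist_force"])
```

```text
[ 0.61151052 -0.13652337  0.18987883] [-0.71876918  0.37079922 -0.03334032]
```

View pics/scene6.png

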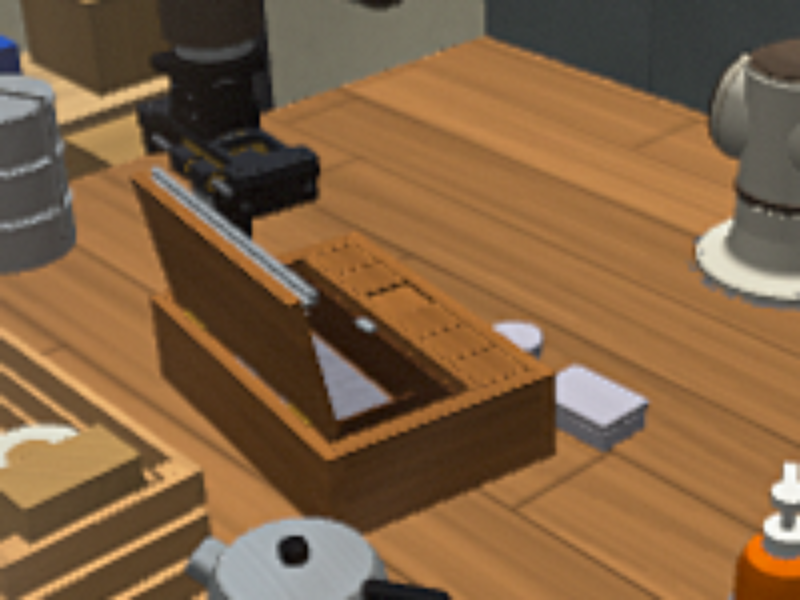

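>>> servo_tool:
  slide:
    - [0.1,-0.014,0]
    - [0.08,-0.011,0]
    - [0.06,-0.009,0]
    - [0.05,-0.007,0]
    - [0,0,0]
  twist:
    - [0,0,0]
    - [0,0,0]
    - [0,0,0]
    - [0,0,0]
    - [0,0,0]
  gripper: [1,1,1,1,1]

```text
time_s: 8.3
tcp_pos: [0.6201, -0.1379, 0.19]
ee_rot: [[-0.99, 0.142, -0.02], [0.142, 0.99, 0.002], [0.02, -0.001, -1.0]]
wrist_force: [-20.9, 7.7, 11.1]
gripper_width: 0.004
```

The force rose to 21 N at x = 0.620, so either the lid is at its stop or something else is touching. I'll look.

Run:
```python
from station import r
import cv2
from h import *
c=r.capture("scene");cv2.imwrite("pics/scene7.png",cv2.resize(c["image"][120:240,200:320],None,fx=5,fy=5,interpolation=cv2.INTER_CUBIC))
s=r.sense();print(s["tcp_pos"],s["wrist_force"],s["moment"])
for dx in (0,-.004):
  cx,cy,a=.53289+dx,-.10072+.001,-.14264
  B=lambda x,y,z:np.array([cx+np.cos(a)*x-np.sin(a)*y,cy+np.sin(a)*x+np.cos(a)*y,z])
  for th in(1.6,1.7,1.8):
    for y in(.148,-.148):
      x=.1034-.138*np.cos(th);z=.09+.138*np.sin(th);print(dx,th,(proj(c,B(x,y,z))-[200,120])*5)
```

```text
[ 0.62009713 -0.13794839  0.18999795] [-20.57029474   6.71236526  11.31477353] [1.84290199 5.56354307 0.03243527]
0 1.6 [387.44783077 269.98231593]
0 1.6 [181.68427098 110.04531121]
0 1.7 [368.12687881 278.11689886]
0 1.7 [164.27188313 116.38563717]
0 1.8 [349.07495175 288.19005055]
0 1.8 [147.21922376 124.46659499]
-0.004 1.6 [392.55514278 267.74345944]
-0.004 1.6 [186.38857374 108.36732031]
-0.004 1.7 [373.29275378 275.85297221]
-0.004 1.7 [169.02191069 114.69113694]
-0.004 1.8 [354.29603672 285.89882002]
-0.004 1.8 [152.01209566 122.75371933]
```

View pics/scene7.png

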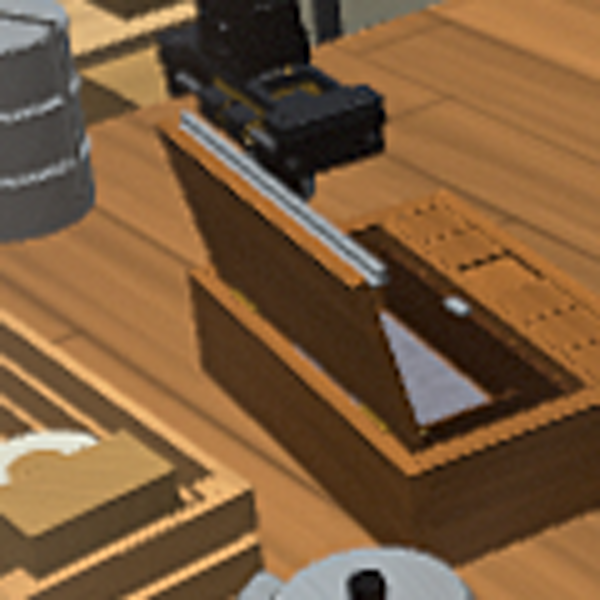

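The lid corners at (357,288) and (158,128) fit roughly 1.77–1.8 rad, and 21 N against a hinge that needs 1–2 N suggests the stop. I'll back off and check without contact.

>>> servo_tool:
  slide:
    - [-0.1,0.014,0]
    - [-0.2,0.028,0]
    - [-0.4,0.057,0]
    - [-0.5,0.071,0]
    - [-0.5,0.071,0]
    - [-0.6,0.085,0.1]
    - [-0.6,0.085,0.1]
    - [-0.6,0.085,0.1]
    - [-0.4,0.057,0.1]
    - [0,0,0]
  twist:
    - [0,0,0]
    - [0,0,0]
    - [0,0,0]
    - [0,0,0]
    - [0,0,0]
    - [0,0,0]
    - [0,0,0]
    - [0,0,0]
    - [0,0,0]
    - [0,0,0]
  gripper: [1,1,1,1,1,1,1,1,1,1]

```text
time_s: 9.6
tcp_pos: [0.3939, -0.1057, 0.2151]
ee_rot: [[-0.99, 0.141, 0.003], [0.141, 0.99, 0.0], [-0.003, 0.001, -1.0]]
wrist_force: [0.4, 0.3, 0.0]
gripper_width: 0.003
```

Run:
```python
from station import r
import cv2
from h import *
s=r.sense();print(s["time_s"],s["tcp_pos"],s["wrist_force"])
c=r.capture("scene");cv2.imwrite("pics/scene8.png",cv2.resize(c["image"][120:240,200:360],None,fx=5,fy=5,interpolation=cv2.INTER_CUBIC));pickle.dump(c,open("scene8.pkl","wb"))
c=r.capture("top");cv2.imwrite("pics/top8.png",cv2.resize(c["image"][135:265,285:445],None,fx=4.6,fy=4.6,interpolation=cv2.INTER_CUBIC));pickle.dump(c,open("top8.pkl","wb"))
c=r.capture("wrist");cv2.imwrite("pics/wrist8.png",c["image"]);pickle.dump(c,open("wrist8.pkl","wb"))
```

```text
9.6 [ 0.39394447 -0.105717    0.21512389] [0.40745635 0.27980456 0.03665255]
```

View pics/scene8.png

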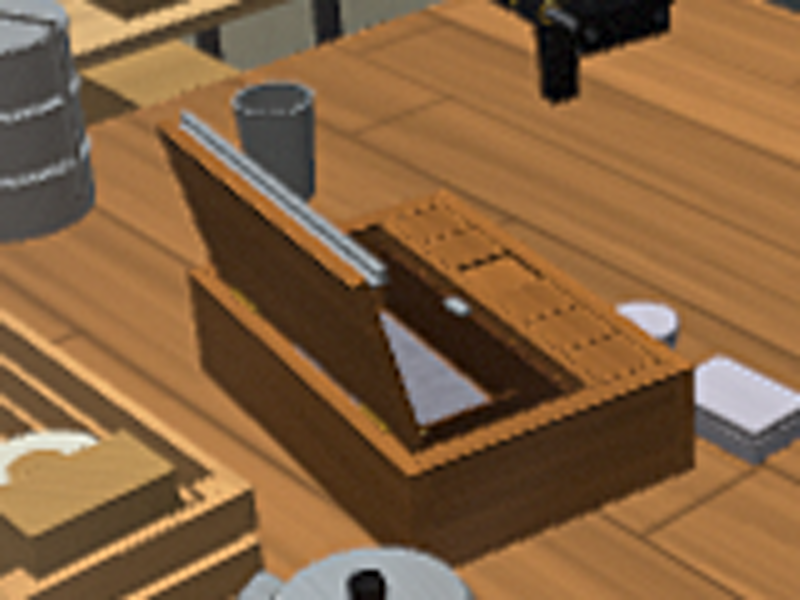

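View pics/top8.png

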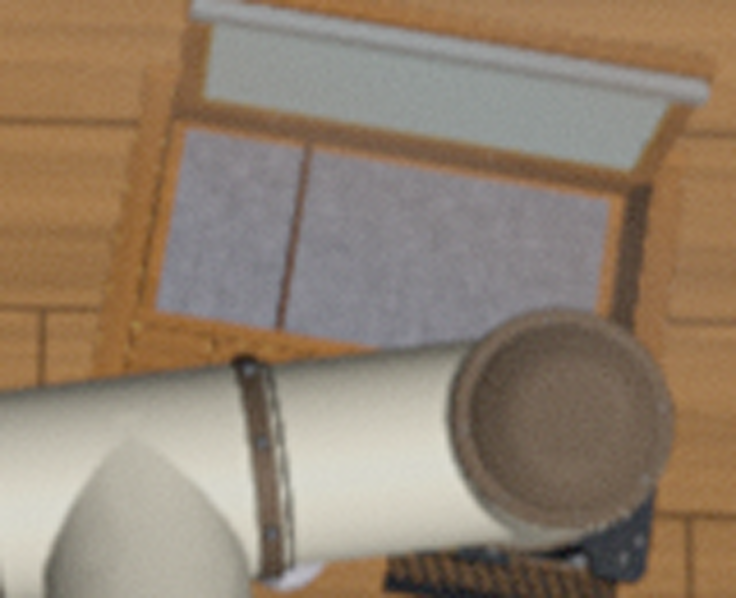

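View pics/wrist8.png

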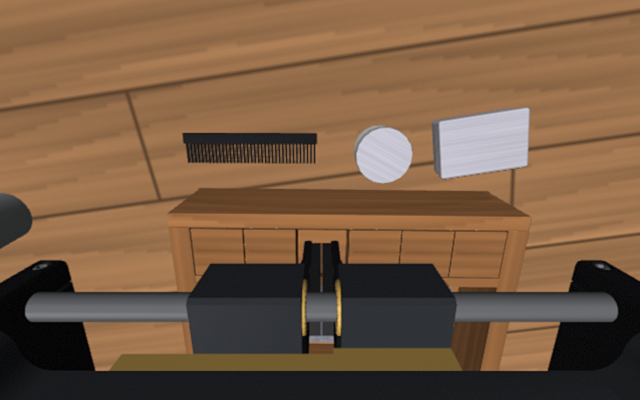

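Run:
```python
from h import *
from scipy.optimize import least_squares
T=pickle.load(open("top8.pkl","rb"));S=pickle.load(open("scene8.pkl","rb"))
zt=lambda u,v:((u+.5)/4.6-.5+285,(v+.5)/4.6-.5+135)
zs=lambda u,v:((u+.5)/5-.5+200,(v+.5)/5-.5+120)
def fit(cam,box,lid,ang0=1.7):
    def W(p,x,y,z):
        c,s=np.cos(p[2]),np.sin(p[2]);return [p[0]+c*x-s*y,p[1]+s*x+c*y,z]
    def f(p):
        e=[proj(cam,W(p,*b))-uv for uv,b in box]
        th=p[3];d=np.array([-np.cos(th),np.sin(th)]);n=np.array([-np.sin(th),-np.cos(th)])
        for uv,(r,k,y) in lid:
            q=r*d+k*n; e.append(proj(cam,W(p,.1034+q[0],y,.09+q[1]))-uv)
        return np.concatenate(e)
    s=least_squares(f,[.532,-.1,-.1426,ang0]);print(s.x,f(s.x).reshape(-1,2).round(1).tolist())
fit(S,[(zs(190,270),(.115,-.17,.09)),(zs(408,475),(.115,.17,.09)),(zs(693,370),(-.115,.17,.09)),(zs(440,190),(-.115,-.17,.09))],
 [(zs(357,290),(.138,0,.148)),(zs(158,126),(.138,0,-.148))])
fit(T,[(zt(148,65),(.115,.17,.09)),(zt(680,168),(.115,-.17,.09))],[(zt(714,75),(.138,0,-.148)),(zt(703,104),(.126,.026,-.146)),(zt(192,18),(.126,.026,.146))])
```

```text
[ 0.53558791 -0.09850509 -0.14993023  1.75039285] [[-1.0, 0.5], [0.1, 0.8], [0.5, -0.6], [1.0, -0.0], [-0.2, -0.6], [-0.4, -0.6]]
[ 0.52768865 -0.0979242  -0.17373187  1.82519878] [[-0.5, 0.1], [1.3, 0.2], [0.4, -2.2], [-0.1, 2.3], [-1.0, -0.4]]
```

The two views give 1.75 and 1.83 rad, which straddles 1.80, and the lid stays put when released. To be sure it's at the stop, I'll make a gentle second touch and see whether it yields at low force.

>>> servo_tool:
  slide:
    - [0.3,-0.043,-0.1]
    - [0.5,-0.071,-0.1]
    - [0.6,-0.085,-0.1]
    - [0.6,-0.085,-0.1]
    - [0.6,-0.085,0]
    - [0.5,-0.071,0]
    - [0.3,-0.043,0]
    - [0.1,-0.014,0]
    - [0.1,-0.014,0]
    - [0,0,0]
  twist:
    - [0,0,0]
    - [0,0,0]
    - [0,0,0]
    - [0,0,0]
    - [0,0,0]
    - [0,0,0]
    - [0,0,0]
    - [0,0,0]
    - [0,0,0]
    - [0,0,0]
  gripper: [1,1,1,1,1,1,1,1,1,1]

```text
time_s: 11.0
tcp_pos: [0.6105, -0.1365, 0.19]
ee_rot: [[-0.99, 0.142, -0.0], [0.142, 0.99, 0.0], [0.0, -0.0, -1.0]]
wrist_force: [-0.4, 0.7, -0.2]
gripper_width: 0.007
```

>>> servo_tool:
  slide:
    - [0.04,-0.006,0]
    - [0,0,0]
  twist:
    - [0,0,0]
    - [0,0,0]
  gripper: [1,1]

```text
time_s: 11.25
tcp_pos: [0.6129, -0.1368, 0.1905]
ee_rot: [[-0.99, 0.142, 0.001], [0.142, 0.99, -0.0], [-0.001, 0.0, -1.0]]
wrist_force: [0.8, 0.2, 0.4]
gripper_width: 0.01
```

>>> servo_tool:
  slide:
    - [0.04,-0.006,0]
    - [0,0,0]
  twist:
    - [0,0,0]
    - [0,0,0]
  gripper: [1,1]

```text
time_s: 11.5
tcp_pos: [0.6154, -0.1372, 0.1902]
ee_rot: [[-0.99, 0.142, 0.0], [0.142, 0.99, -0.0], [-0.0, 0.0, -1.0]]
wrist_force: [-0.2, -0.9, -0.9]
gripper_width: 0.009
```

>>> servo_tool:
  slide:
    - [0.04,-0.006,0]
    - [0,0,0]
  twist:
    - [0,0,0]
    - [0,0,0]
  gripper: [1,1]

```text
time_s: 11.75
tcp_pos: [0.6179, -0.1376, 0.1901]
ee_rot: [[-0.99, 0.142, -0.0], [0.142, 0.99, 0.0], [0.0, 0.0, -1.0]]
wrist_force: [-0.5, 0.3, -0.2]
gripper_width: 0.008
```

>>> servo_tool:
  slide:
    - [0.03,-0.004,0]
    - [0,0,0]
  twist:
    - [0,0,0]
    - [0,0,0]
  gripper: [1,1]

```text
time_s: 12.0
tcp_pos: [0.6197, -0.1378, 0.1901]
ee_rot: [[-0.99, 0.142, -0.0], [0.142, 0.99, -0.0], [0.0, -0.0, -1.0]]
wrist_force: [0.0, -0.6, 0.3]
gripper_width: 0.009
```

>>> servo_tool:
  slide:
    - [0.03,-0.004,0]
    - [0,0,0]
  twist:
    - [0,0,0]
    - [0,0,0]
  gripper: [1,1]

```text
time_s: 12.25
tcp_pos: [0.6201, -0.1379, 0.19]
ee_rot: [[-0.99, 0.142, -0.003], [0.142, 0.99, 0.0], [0.003, -0.0, -1.0]]
wrist_force: [-4.9, 1.5, 2.4]
gripper_width: 0.003
```

>>> servo_tool:
  slide:
    - [0.04,-0.006,0]
    - [0,0,0]
  twist:
    - [0,0,0]
    - [0,0,0]
  gripper: [1,1]

```text
time_s: 12.5
tcp_pos: [0.6202, -0.138, 0.1899]
ee_rot: [[-0.99, 0.142, -0.008], [0.142, 0.99, 0.001], [0.008, -0.0, -1.0]]
wrist_force: [-10.8, 4.0, 4.9]
gripper_width: 0.009
```

The tool moved freely up to x = 0.6200, then stayed there at 5, 11 and 21 N. The stiff hinge alone would yield at 1–2 N, so this is the hard stop. I'll withdraw.

>>> servo_tool:
  slide:
    - [-0.15,0.021,0]
    - [-0.2,0.028,0]
    - [-0.4,0.057,0]
    - [-0.5,0.071,0]
    - [-0.5,0.071,0]
    - [-0.6,0.085,0.1]
    - [-0.6,0.085,0.2]
    - [-0.5,0.0,0.4]
    - [-0.3,0.0,0.4]
    - [0,0,0.3]
    - [0,0,0]
    - [0,0,0]
  twist:
    - [0,0,0]
    - [0,0,0]
    - [0,0,0]
    - [0,0,0]
    - [0,0,0]
    - [0,0,0]
    - [0,0,0]
    - [0,0,0]
    - [0,0,0]
    - [0,0,0]
    - [0,0,0]
    - [0,0,0]
  gripper: [1,1,1,1,1,1,1,1,1,1,1,1]

```text
time_s: 14.0
tcp_pos: [0.3984, -0.1132, 0.2733]
ee_rot: [[-0.99, 0.142, -0.001], [0.142, 0.99, 0.0], [0.001, 0.0, -1.0]]
wrist_force: [-0.1, 0.0, -0.4]
gripper_width: 0.007
```

Run:
```python
from station import r
import cv2
s=r.sense();print(s["time_s"],s["tcp_pos"],s["wrist_force"])
c=r.capture("scene");cv2.imwrite("pics/scene9.png",c["image"])
```

```text
14.0 [ 0.39835369 -0.11320203  0.27334176] [-0.08943853  0.00415898 -0.44263344]
```

View pics/scene9.png

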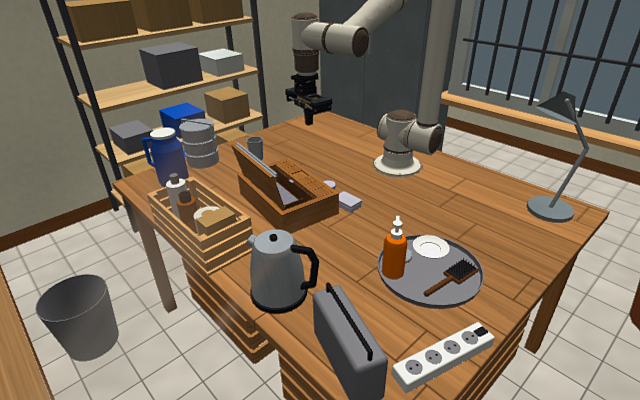

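The lid stands open at (270,180), the toiletries look where they were, and the hand is clear. I'll hand the job in.

```bash
python3 -c "
from station import r
print(r.finish_job())"
```

```text
the job is handed in; nothing more can be done
None
```

The lid is standing open against its stop, and I handed the job in at about 14 s of the 54 s allowed. The catch was the fourth tile from the left (y = -25 mm). I pressed it fully in with shut fingers, peaking at about 16 N. The lid sprang partway up, and I pushed it back by its near edge.

**Final checks:**
- **Stop:** on a second touch the finger moved freely to x = 0.620 m. It then held there at 5 and 11 N, the same place as at 21 N on the first push, so the lid is on its stop. It did not spring back when released.
- **Clearance:** the hand is clear of everything, with wrist force near zero. The toiletries look unmoved in the last picture, though I did not measure them.

**Disagreements:**
- **Lid angle:** the two cameras gave 1.75 and 1.83 rad, either side of the expected 1.80, so I relied on the touch test.
- **Sprung angle:** after the catch opened, the lid measured about 0.9 rad rather than 0.97.
- **Tile position:** the wrist and top views differed by about 4 mm on where the catch tile was. I aimed midway, which was well inside the tile.

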